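Rock the tight V locating block out of a bar jig

TASK

The bar jig on the polishing bench is to be changed over to another bar size, so its V locating block has to come out. Swing the small latch right off the block, then grip the block by its head and rock it side to side along the length of the jig, easing it upwards, until it frees from its slot. The jig only stands on the bench: do not lift, tip or drag it, and leave the other things on the bench alone. Finish holding the block upright and still in the gripper, just clear above its slot (its foot not more than about 25 mm above the top of the slot); do not put it down.

Things in the scene. Friction and masses are not known exactly. Their poses are not given: they have to be found in the camera images.
- jig: bar jig, 3.4 kg, loose on rubber feet: grey-green base plate 190 x 110 mm, its top 20 mm above the bench. Origin: centre of its underside, on the bench; x along its length, z up. Along x it carries a fixed V post (16 x 28 mm, 98 mm high, at -75 mm), the dark steel slot housing (72 x 57 mm, 50 mm high, at 0) and a latch on a pillar (at +50 mm)
- slot (a point): middle of the slot at the level of the top of the slot housing, 50 mm above the bench. The slot is 56 mm long (jig x), 25 mm wide (y) and 30 mm deep; 6 mm play at each end of the block
- pads (a point): midpoint between the two small pads in the slot (12 mm long in x, 36 to 44 mm above the bench): a spring plunger at -y presses the block with 40 N on a fixed pad at +y. They hold it with 44 to 54 N, so a straight pull lifts the jig; tilted to and fro about 0.17 rad in the jig's x-z plane about the pads while eased up, it creeps out 1 to 2 mm a swing. 10 mm up it is off the pads and free
- locator: V locating block, bright steel, 0.3 to 0.55 kg, 78 mm high. Origin: centre of its underside; seated, its axes are the jig's and its origin is at (0, 0, 20 mm) in the jig's frame. Foot 24 x 16 mm (0 to 14 mm up), body 44 x 20 mm (14 to 36 mm up), head 32 (x) x 20 (y) mm (36 to 78 mm up) with a V notch along x, 11 mm deep, in its top
- locator_head (a point): centre of the head of the locating block, 58 mm above its underside (78 mm above the bench when seated): the place to grip, across its 20 mm (y)
- latch (a joint): angle of the latch, rad: 0 closed, its nose 1 mm over the block's body at the +x end, so that it cannot rise; grows as it turns anticlockwise seen from above (knob towards the jig's +y) to a stop at 1.5; off the block from about 0.6. It stays where it is left; 1.5 N at the knob moves it
- latch_knob (a point): top centre of the latch's upright black knob, diameter 12 mm, 24 mm high above the latch bar (from 62 to 86 mm above the bench), 34 mm from the latch's pivot, on the side away from the block
- latch_pivot (a point): the latch's vertical pivot axis on the jig, at the level of the top of the latch bar, 62 mm above the bench; the latch bar is 12 mm wide and 5 mm thick
- spare_vblock: a small spare V block, 30 x 36 x 36 mm, loose beside the jig; leave alone. Origin: centre of underside
- compound_bar: a brown bar of polishing compound, 110 x 45 x 30 mm, loose beside the jig; leave alone. Origin: centre of underside
- buff_wheel: a pale buffing wheel lying flat, diameter 110 mm, 22 mm thick; leave alone. Origin: centre of underside
- wrench: a steel wrench, 190 mm long, lying flat along its own x; leave alone. Origin: middle of its length, on the bench
- spray_can: a spray can, diameter 60 mm, 190 mm high, standing; leave alone. Origin: centre of underside
- paste_tin: a round tin, diameter 72 mm, 60 mm high; leave alone. Origin: centre of underside
- flat_bar: a flat steel bar, 300 x 25 x 8 mm, lying along its own x; leave alone. Origin: centre of underside
There are look-alikes about, which are no part of the job. What is shaped like the locator but green is not meant.

How it is judged (in metres and radians):
On the way, in this order (a step that is already met when the one before it is completed fails the run):
1. the latch is swung off the block (value of joint latch above 0.65 rad), for 0.2 s.
2. the block, still in its slot, is rocked towards the latch (x of locator_head in the frame of jig above 0.003 m and z of locator in the frame of jig below 0.045 m), for 0.05 s.
3. then, still in its slot, back away from the latch (x of locator_head in the frame of jig below -0.003 m and z of locator in the frame of jig below 0.045 m), for 0.05 s.
At the end, for the whole second after the job is handed in: the block is held still by the gripper, upright within 15 degrees, touching nothing of the jig, its underside 2 to 35 mm above the top of the slot housing and within 25 mm of straight above the slot; the latch is still off; the jig stands flat within 25 mm of where it was (contact force between the fingers and locator above 1 N and contact force between locator and jig below 0.3 N and z of locator in the frame of jig between 0.052 and 0.085 m and horizontal distance between locator and slot below 0.025 m and angle between locator's own z axis and vertical below 0.26 rad and linear speed of locator below 0.03 m/s and value of joint latch above 0.55 rad and angle between jig's own z axis and vertical below 0.03 rad and height (world z) of jig below 0.003 m and distance of jig from where it was at the start of the episode below 0.025 m); the arm keeps its last pose, push and grip.
It fails at once if the jig is lifted or tipped off the bench (height (world z) of jig above 0.008 m or angle between jig's own z axis and vertical above 0.09 rad).
It fails at once if the jig is dragged along the bench (distance of jig from where it was at the start of the episode above 0.03 m).
It fails at once if the other things on the bench are disturbed (distance of any of spare_vblock, compound_bar, buff_wheel, wrench, spray_can, paste_tin, flat_bar from where it was at the start of the episode above 0.02 m).
It also fails if it takes over 58 s, if anything falls off the work surface, if the arm or the gripper's body presses on something with over 40 N, if the wrist force passes 120 N, or if a joint passes its speed limit or range.

ROBOT

A 6-joint arm with a two-finger parallel gripper is mounted at the origin on the work surface. World frame = base frame: x ahead of the robot, y to its left, z up, the work surface at z = 0. Lengths are in mm, angles in rad, forces in N, time in s.
With the tool pointing down it reaches from about 300 to 850 mm from the base axis. Payload 5.4 kg.
Tool frame: the origin (TCP) lies on the centre line of the jaws, within the pads' length; the fingertips stand 14 mm ahead of it and the grasp point (between the pads) lies 5 mm behind it (bot.tip_reach is the distance from the TCP to the fingertips, in mm); y points along the fingers, x is the direction in which the jaws open and shut, and the axes are right-handed (so a half turn about y gives the same grasp; the last joint's range is limited). The gripper opens to 85 mm and grips with 20 to 120 N. Pads are 22 mm wide; open, the fingers measure 114 mm over their backs; the gripper's body (76 mm by 85 mm) begins 54 mm behind the grasp point. The pads swing forward as they close: fully open they stand 13 mm farther back than shut.
Start: joints at [1.005, 0.158, 1.597, -0, 1.386, -0.21], TCP at [200.305, 538.966, 245.299] pointing down, gripper open.
Joint ranges: [-2.91, 2.91], [-0.94, 2.29], [0.18, 2.7], [-1.29, 4.43], [0.17, 2.64], [-3, 3]. Speed limits (rad/s): [2.57, 2.57, 3.14, 3.14, 3.14, 3.14].

INTERFACE

Orientations are given as a unit quaternion [w, x, y, z].
In Python, from bench import bot, jaws, kin, cams, job, models, sensors gives the robot as it stands. Calls block until the motion is done:
- bot.reach(position, orientation): joint-space move of the TCP to a pose.
- bot.move_l(position, attitude=None, feed=150, f_stop=None): straight line of the TCP; attitude=None keeps the orientation; feed is the mean speed in mm/s. With f_stop (N) it stops when the force on the tool has changed by that much, and returns True; else False.
- bot.set_joints(angles): joint-space move.
- jaws.open_gripper() and jaws.close_gripper(grasp_force=None): open the fingers fully, or close them until they stop; grasp_force is the grip in N (None keeps the last).
- bot.pause(seconds).
- kin.inverse_kinematics(position, orientation): joint angles nearest the present ones, or None.
- cams.camera(name): name is "scene" or "top" or "wrist"; returns a dict with "pixels" (384x512x3 uint8, red, green, blue), "fovy" (degrees; the focal length in pixels is half the picture's height over the tangent of half this angle, whatever the lens; pixels are square), "cx", "cy" (the principal point, pixels), "rvec" (rotation vector, rad) and "tvec" (3), from world to camera coordinates, as OpenCV has them; the wrist camera has in their place "tool_from_camera" (4x4, takes a point from camera to tool coordinates, whose origin is the TCP and whose axes are the tool frame's). Camera axes: x right, y down, z forward; pixel columns grow to the right and rows downward; lengths in mm; the calibration is good to about 2 mm. A picture is of the moment at which its call begins: read the wrist's pose just before it. There is no depth.
A pose or a line that the arm cannot do raises bot.MotionError and nothing moves.
- job.close_job(): hands the job in, once; it reports no verdict.
Trained networks look in a picture, given as the dict that the camera call returned (one of the last four; its "shot" number tells which), for a name from the list of things; names that differ only in an ending like _2 or _b are one class to them, and where a whole thing is asked for, a point or a joint stands for the part that bears it (a point fixed in the world has none). Each returns a list of dicts, best first, with "conf" (0 to 1); they miss things now and then, are a little off and sometimes report something else, mostly with a low value. They report only what shows in the picture. A call takes as long as a camera call. They do not tell look-alikes from the thing itself.
- models.search_frame(picture, label): "rect" ([left, top, right, bottom] in pixels, round what is visible of it).
- models.tip_of(picture, label): "position" ([row, column] in pixels: a listed point, or the origin of a listed thing).
Readings, each from a call of its own:
- sensors.get_time_s(): time.
- sensors.get_qpos(): joint angles.
- sensors.get_qd(): joint speeds.
- sensors.get_tau(): joint torques, N m.
- sensors.get_tool_pos(): TCP position.
- sensors.get_eef_rot(): TCP orientation.
- sensors.get_ft_force(): force on the tool from outside, world axes, zero at the start.
- sensors.get_wrist_torque(): the same for the moment, N m.
- sensors.get_finger_gap(): opening from 0.0 (shut) to 1.0 (fully open).
Only numpy, scipy, OpenCV 4.12 (cv2) and the standard library are available. Lean on these libraries where they do the work, as an engineer would, in place of code of your own. Each camera call takes 0.05 s, during which the arm holds its last target.

## Working session

There is one attempt and no reset: what is moved stays moved. The work goes in short steps, each a Python script; the robot and the scene stay as the last script left them, time stands still between calls to the robot, and variables do not carry over. Pictures are saved under pics/ and viewed, and the job is handed in when it is done.

```bash
mkdir -p pics; ls; cat > h.py <<'E'
from bench import bot, jaws, kin, cams, job, models, sensors
import numpy as np, cv2
def K(p):
    f=p["pixels"].shape[0]/2/np.tan(np.radians(p["fovy"])/2)
    return np.array([[f,0,p["cx"]],[0,f,p["cy"]],[0,0,1]])
def save(p,n,crop=None,s=1):
    im=p["pixels"][:,:,::-1]
    if crop: im=im[crop[1]:crop[3],crop[0]:crop[2]]
    cv2.imwrite("pics/"+n,cv2.resize(im,None,fx=s,fy=s,interpolation=cv2.INTER_CUBIC))
def Rt(p):
    return cv2.Rodrigues(np.array(p["rvec"],float))[0],np.array(p["tvec"],float).reshape(3)
def ray(p,rc):
    R,t=Rt(p); d=R.T@np.linalg.inv(K(p))@np.array([rc[1],rc[0],1.]); return -R.T@t,d
def onz(p,rc,z):
    o,d=ray(p,rc); return o+d*(z-o[2])/d[2]
def proj(p,X):
    R,t=Rt(p); q=K(p)@(R@np.array(X,float)+t); return q[1]/q[2],q[0]/q[2]
E
python3 - <<'E'
from h import *
for n in("scene","top"):
    p=cams.camera(n); save(p,n+"1.png",None,1.5)
    print(n,p["fovy"],p["rvec"],p["tvec"])
    for l,z in [("jig",0),("locator",20),("locator_head",78),("latch_knob",86),("latch_pivot",62),("slot",50),("spare_vblock",0),("compound_bar",0)]:
        for r in models.tip_of(p,l)[:4]:
            print(l,round(r["conf"],2),np.round(r["position"]),np.round(onz(p,r["position"],z)))
    for l in("locator","jig","latch"):
        print(l,[(round(r["conf"],2),np.round(r["rect"])) for r in models.search_frame(p,l)[:4]])
print(sensors.get_time_s())
E
```

```text
pics
scene 43.572579456080554 [ 2.276432    0.58704594 -0.27259025] [-479.34399345 -154.44756208 1549.0000938 ]
jig 0.75 [220. 221.] [521. -99.   0.]
locator 0.92 [257. 161.] [ 467. -289.   20.]
locator 0.56 [189. 185.] [380. -60.  20.]
locator 0.5 [215. 222.] [523. -97.  20.]
locator_head 0.82 [241. 155.] [ 460. -292.   78.]
locator_head 0.72 [172. 182.] [371. -55.  78.]
locator_head 0.7 [197. 222.] [520. -87.  78.]
latch_knob 0.69 [185. 242.] [550. -31.  86.]
latch_pivot 0.9 [196. 232.] [536. -58.  62.]
slot 0.6 [208. 221.] [524. -99.  50.]
spare_vblock 0.79 [209. 176.] [ 388. -122.   -0.]
spare_vblock 0.24 [202. 218.] [475. -42.   0.]
compound_bar 0.81 [248. 242.] [ 619. -155.    0.]
compound_bar 0.65 [203. 222.] [487. -42.   0.]
locator [(0.6, array([177., 166., 189., 188.])), (0.56, array([213., 194., 228., 214.])), (0.55, array([150., 232., 168., 260.])), (0.46, array([182., 180., 261., 250.]))]
jig [(0.95, array([181., 182., 260., 256.]))]
latch [(0.63, array([227., 180., 244., 201.]))]
top 48.02036925590661 [ 2.16765127 -2.03814369  0.21438285] [ -43.47936694  596.18004441 11
[... 233 characters left out ...]
locator_head 0.49 [248. 348.] [ 452. -272.   78.]
latch_knob 0.71 [225. 287.] [504. -99.  86.]
latch_knob 0.65 [214. 260.] [532. -22.  86.]
latch_knob 0.19 [188. 145.] [586. 306.  86.]
latch_pivot 0.67 [224. 288.] [ 511. -105.   62.]
latch_pivot 0.66 [217. 271.] [529. -55.  62.]
slot 0.86 [223. 288.] [ 517. -106.   50.]
spare_vblock 0.64 [269. 294.] [ 389. -132.    0.]
compound_bar 0.57 [191. 312.] [ 626. -175.    0.]
compound_bar 0.25 [213. 257.] [549. -14.   0.]
locator [(0.72, array([344., 243., 358., 258.])), (0.71, array([360., 243., 406., 300.])), (0.49, array([279., 215., 294., 228.])), (0.41, array([254., 270., 267., 286.]))]
jig [(0.67, array([251., 197., 318., 249.]))]
latch []
1.2
```

View pics/scene1.png

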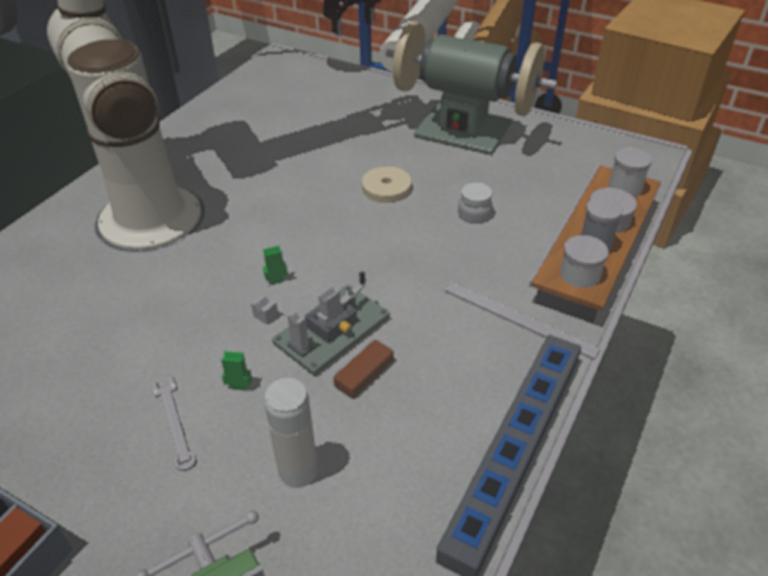

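View pics/top1.png

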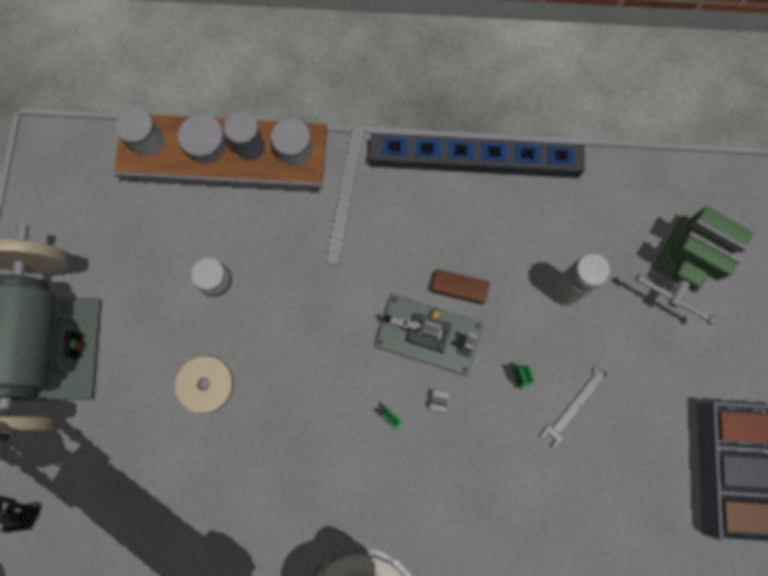

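Candidates in the scene picture are a green block at (161,241), a green block at (182,172), the bright steel block in the jig's housing at (222,197), and the fixed V post at about (198,222). I choose the steel block in the housing and will check it with the wrist camera.

```bash
python3 - <<'E'
from h import *
from scipy.spatial.transform import Rotation as Ro
p=cams.camera("wrist"); print(np.round(p["tool_from_camera"],3),p["fovy"])
q=sensors.get_eef_rot(); M=Ro.from_quat(q,scalar_first=True).as_matrix(); print(np.round(M,3))
# tool: y down, x = opening.
a=np.arctan2(46,14)
for da in (0,np.pi/2,-np.pi/2,np.pi):
    x=np.array([np.cos(a+da),np.sin(a+da),0]); y=np.array([0,0,-1.]); R=np.c_[x,y,np.cross(x,y)]
    print(da,kin.inverse_kinematics([518,-101,330],list(Ro.from_matrix(R).as_quat(scalar_first=True))))
E
```

```text
[[   1.       0.       0.      -0.67 ]
 [  -0.      -0.282    0.959 -128.359]
 [   0.      -0.959   -0.282   70.88 ]
 [   0.       0.       0.       1.   ]] 69.52365341102146
[[ 0.348  0.    -0.937]
 [ 0.937  0.     0.348]
 [ 0.    -1.     0.   ]]
0 [-4.21754795e-01 -9.32269483e-03  1.60825249e+00 -4.44089210e-16
  1.54266286e+00 -1.69711028e+00]
1.5707963267948966 None
-1.5707963267948966 [-4.21754795e-01 -9.32269483e-03  1.60825249e+00 -4.44089210e-16
  1.54266286e+00 -1.26313957e-01]
3.141592653589793 [-4.21754795e-01 -9.32269483e-03  1.60825249e+00 -4.44089210e-16
  1.54266286e+00  1.44448237e+00]
```

```bash
python3 - <<'E'
from h import *
p=cams.camera("scene"); save(p,"s2.png",[170,160,290,280],5)
E
```

```text
(no output)
```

View pics/s2.png

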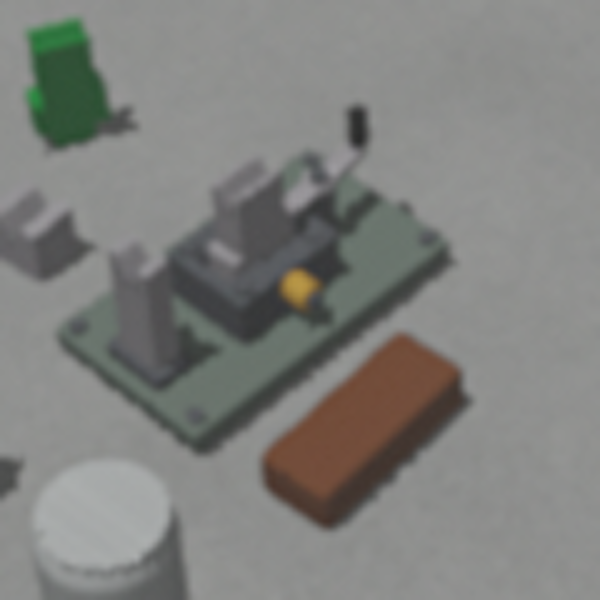

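The crop shows the bright block in the dark housing in the middle, the fixed post lower left, and the latch with its black knob upper right. The green look-alike sits outside the jig, so the choice stands. Next is the wrist view.

```bash
cat >> h.py <<'E'
from scipy.spatial.transform import Rotation as Ro
def quat(psi,tilt=0.):
    """psi: heading of jig x. tool x = -jig y, tool y = down, tool z = jig x. tilt>0: about jig y, head towards +x"""
    jx=np.array([np.cos(psi),np.sin(psi),0]); jy=np.array([-jx[1],jx[0],0]); z=np.array([0,0,1.])
    R=np.c_[-jy,-z,jx]
    R=Ro.from_rotvec(jy*tilt).as_matrix()@R
    return [float(v) for v in Ro.from_matrix(R).as_quat(scalar_first=True)]
def wcam():
    q=sensors.get_eef_rot(); t=np.array(sensors.get_tool_pos()); p=cams.camera("wrist")
    M=np.eye(4); M[:3,:3]=Ro.from_quat(q,scalar_first=True).as_matrix(); M[:3,3]=t
    C=np.linalg.inv(M@np.array(p["tool_from_camera"]))
    p["rvec"]=cv2.Rodrigues(C[:3,:3])[0].ravel(); p["tvec"]=C[:3,3]
    return p
E
python3 - <<'E'
from h import *
psi=np.arctan2(46,14)
bot.reach([519,-100,230],quat(psi))
p=wcam(); save(p,"w1.png",None,1.5)
for l,z in [("locator",20),("locator_head",78),("latch_knob",86),("latch_pivot",62),("slot",50),("jig",0),("spare_vblock",0)]:
    for r in models.tip_of(p,l)[:3]:
        print(l,round(r["conf"],2),np.round(r["position"]),np.round(onz(p,r["position"],z),1))
print(sensors.get_time_s())
E
```

```text
locator 0.91 [155. 120.] [367.1 -34.3  20. ]
locator 0.65 [172. 255.] [ 519.8 -103.1   20. ]
locator_head 0.94 [321. 244.] [ 456.6 -265.8   78. ]
locator_head 0.69 [182. 260.] [ 524.9 -102.6   78. ]
locator_head 0.61 [164.  97.] [370.3 -35.5  78. ]
latch_knob 0.8 [ 93. 249.] [539.9 -16.1  86. ]
latch_pivot 0.83 [131. 252.] [531.6 -51.2  62. ]
slot 0.7 [172. 256.] [523.  -97.1  50. ]
jig 0.65 [166. 260.] [ 527.  -102.2    0. ]
4.2333
```

View pics/w1.png

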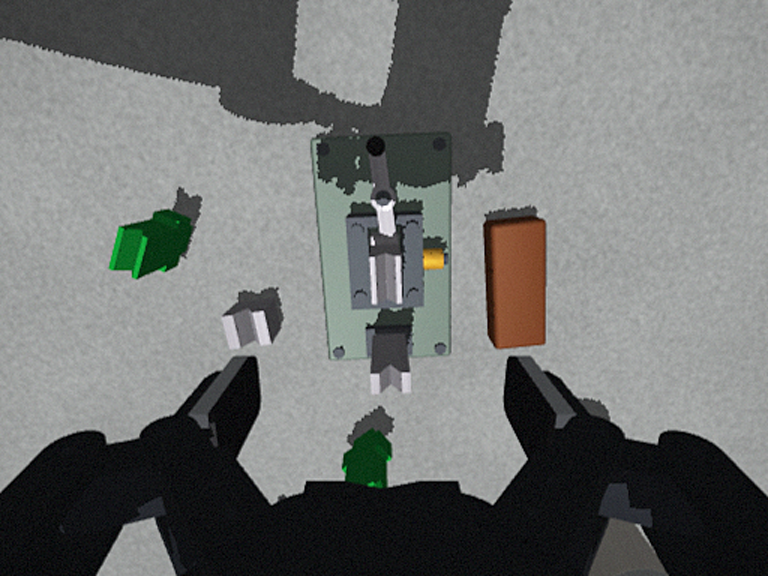

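```bash
python3 - <<'E'
from h import *
p=wcam(); save(p,"w2.png",[195,80,315,270],4)
E
```

```text
(no output)
```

View pics/w2.png

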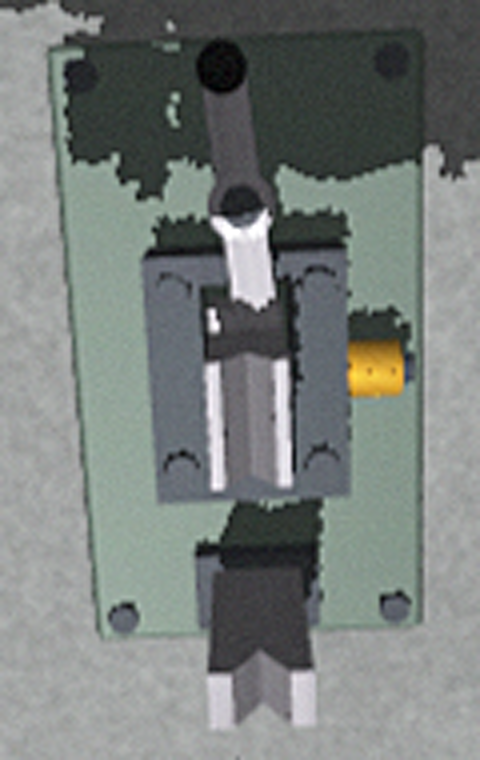

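```bash
python3 - <<'E'
from h import *
from scipy.optimize import least_squares
p=wcam()
pk=[((50,47),(95,55,20)),((422,32),(95,-55,20)),((421,624),(-95,-55,20)),((98,636),(-95,55,20)),
((143,255),(36,28.5,50)),((347,246),(36,-28.5,50)),((349,494),(-36,-28.5,50)),((158,502),(-36,28.5,50)),
((204,361),(16,10,98)),((293,358),(16,-10,98)),((293,488),(-16,-10,98)),((211,490),(-16,10,98)),
((209,730),(-83,14,98)),((316,725),(-83,-14,98)),((207,672),(-67,14,98)),((315,668),(-67,-14,98)),((222,68),(84,0,86))]
U=np.array([(a/4+195,b/4+80) for (a,b),_ in pk]); X=np.array([x for _,x in pk],float)
def f(v,full=False):
    c,s=np.cos(v[2]),np.sin(v[2])
    W=X@np.array([[c,-s,0],[s,c,0],[0,0,1]]).T+[v[0],v[1],v[3] if len(v)>3 else 0]
    return (np.array([proj(p,w)[::-1] for w in W])-U).ravel()
r=least_squares(f,[519,-100,1.28],x_scale=[1,1,.01]); print(r.x,np.round(r.fun.reshape(-1,2),1).tolist())
r=least_squares(f,[519,-100,1.28,0],x_scale=[1,1,.01,1],loss="soft_l1"); print(r.x,r.cost)
E
```

```text
[ 522.63539219 -101.74182875    1.32209713] [[-2.1, -0.8], [0.5, -1.7], [0.5, 1.2], [-0.5, 1.7], [-0.9, 0.8], [-0.4, 0.6], [0.2, 0.2], [-0.3, 0.4], [0.3, 0.4], [-1.1, 0.2], [-0.1, -0.7], [0.3, -0.3], [0.4, -0.4], [0.0, -0.2], [0.1, 0.6], [-0.1, 0.4], [2.9, -1.0]]
[ 522.61833844 -102.42431659    1.31959319   -2.46660543] 7.9043467775508764
```

```bash
cat >> h.py <<'E'
J=np.array([522.6,-101.9]); PSI=1.321
def w(x,y,z):
    c,s=np.cos(PSI),np.sin(PSI); return [float(J[0]+c*x-s*y),float(J[1]+s*x+c*y),float(z)]
def jf():
    f=np.array(sensors.get_ft_force()); c,s=np.cos(PSI),np.sin(PSI)
    return np.round([c*f[0]+s*f[1],-s*f[0]+c*f[1],f[2]],1)
def jt():
    f=np.array(sensors.get_tool_pos()); d=f[:2]-J; c,s=np.cos(PSI),np.sin(PSI)
    return np.round([c*d[0]+s*d[1],-s*d[0]+c*d[1],f[2]],1)
E
python3 - <<'E'
from h import *
print(bot.tip_reach)
jaws.close_gripper(20)
bot.reach(w(83,-42,160),quat(PSI))
bot.move_l(w(83,-42,85),feed=120,f_stop=10)
print(jf(),jt())
print(bot.move_l(w(80,-16,85),feed=60,f_stop=12),jf(),jt())
print(bot.move_l(w(76,2,85),feed=60,f_stop=12),jf(),jt())
print(bot.move_l(w(71,13,85),feed=60,f_stop=12),jf(),jt(),sensors.get_time_s())
p=wcam(); save(p,"w3.png",None,1.5)
p=cams.camera("scene"); save(p,"s3.png",[170,130,290,250],5)
E
```

```text
14.0
[ 0.2 -0.2  0.6] [ 82.7 -42.8  86.1]
False [ 0.2 -0.4  1. ] [ 80.  -16.3  85.4]
False [-0.6 -0.8  0.3] [75.9  2.1 85.1]
True [-1.9 -3.4  0. ] [69.2 10.7 85.4] 7.7333
```

View pics/w3.png

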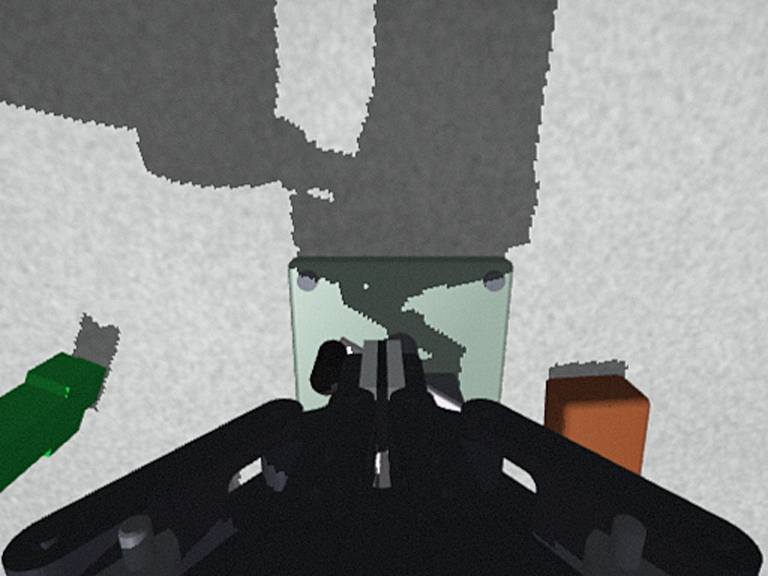

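View pics/s3.png

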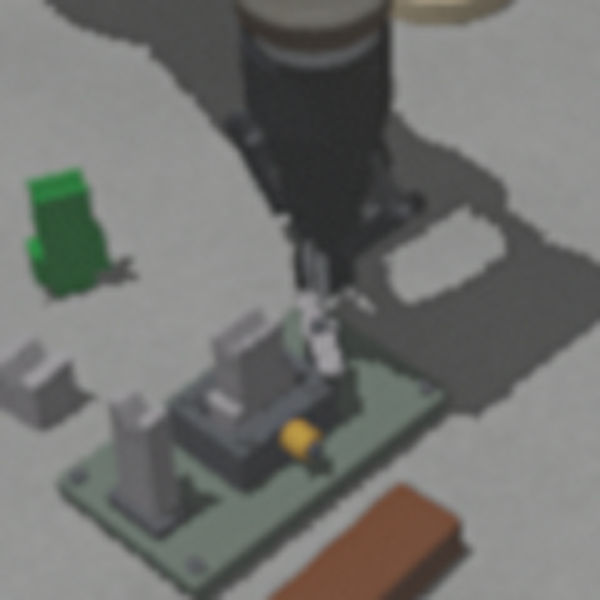

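The knob is at (325,368) in the wrist picture, left of the fingers, and the latch has turned off the block. I'll back off and look again.

```bash
python3 - <<'E'
from h import *
bot.move_l(w(80,-2,86),feed=80)
bot.move_l(w(80,-2,180),feed=150)
jaws.open_gripper()
bot.reach(w(0,0,230),quat(PSI))
p=wcam(); save(p,"w4.png",[195,80,315,270],4)
for l,z in [("locator_head",78),("latch_knob",86),("latch_pivot",62),("slot",50)]:
    for r in models.tip_of(p,l)[:3]:
        X=onz(p,r["position"],z); d=X[:2]-J; c,s=np.cos(PSI),np.sin(PSI)
        print(l,round(r["conf"],2),np.round(r["position"]),np.round([c*d[0]+s*d[1],-s*d[0]+c*d[1]],1))
print(sensors.get_time_s())
for X in [(16,10,98),(16,-10,98),(-16,-10,98),(-16,10,98),(95,55,20),(-95,-55,20),(36,28.5,50),(-36,-28.5,50)]:
    r,c=proj(p,w(*X)); print(X,round((c-195)*4),round((r-80)*4))
E
```

```text
locator_head 0.91 [175. 254.] [ 4.6 -1.5]
locator_head 0.87 [154.  93.] [ 27. 163.]
locator_head 0.68 [318. 236.] [-173.6   21.2]
latch_knob 0.7 [111. 221.] [69.2 30.2]
latch_knob 0.58 [176. 256.] [ 5.8 -3. ]
latch_pivot 0.85 [128. 252.] [51.5  1.2]
slot 0.78 [173. 254.] [ 1.  -1.8]
10.4667
(16, 10, 98) 190 354
(16, -10, 98) 273 354
(-16, -10, 98) 272 480
(-16, 10, 98) 191 481
(95, 55, 20) 40 29
(-95, -55, 20) 397 631
(36, 28.5, 50) 128 248
(-36, -28.5, 50) 329 494
```

View pics/w4.png

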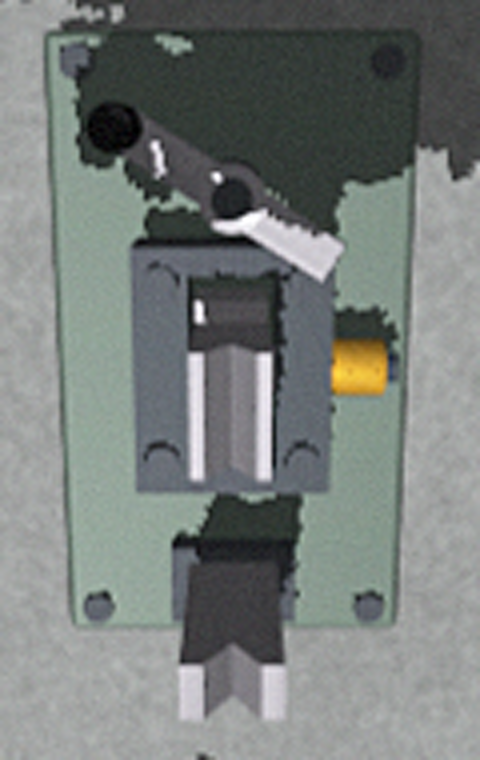

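The latch is at about 1.0 rad: its knob is at (221,111) and its nose is clear of the block. The fitted jig pose reprojects onto the block's corners to within about 1 px. Now I'll grip it.

```bash
python3 - <<'E'
from h import *
bot.move_l(w(0,0,110),feed=150,f_stop=10)
print(jf(),jt())
print(bot.move_l(w(0,0,75),feed=80,f_stop=10),jf(),jt())
jaws.close_gripper(25); print(sensors.get_finger_gap(),jf(),jt(),np.round(sensors.get_wrist_torque(),2))
p=wcam(); save(p,"w5.png",None,1.5); print(sensors.get_time_s())
E
```

```text
[ 0.  -0.3 -0.3] [-1.00e-01 -8.00e-01  1.11e+02]
False [-0.3 -0.3 -0.6] [ 0.   0.1 74.8]
0.23162602988828868 [-0.3  5.9  6.4] [ 0.   1.  75.2] [0.17 0.84 0.02]
12.6583
```

View pics/w5.png

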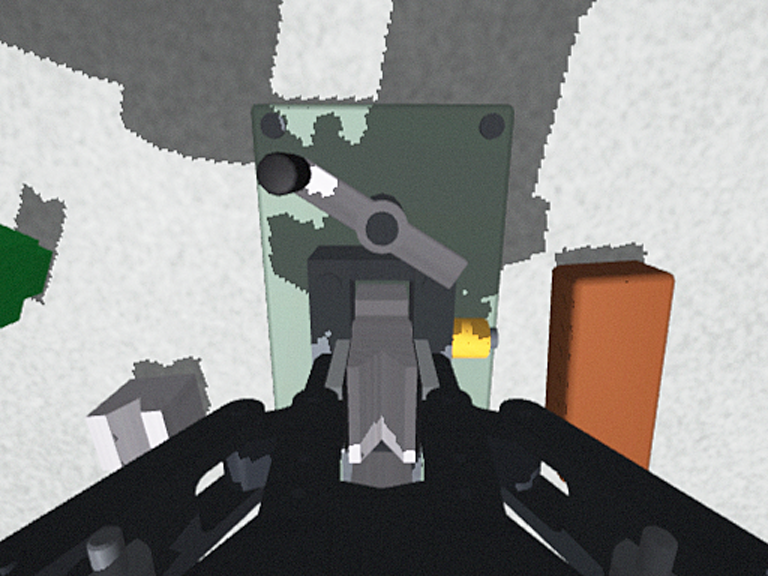

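```bash
cat >> h.py <<'E'
Y0=1.0; TZ=75.0; PZ=40.0
def pose(th,lift):
    r=TZ-PZ
    return w(r*np.sin(th),Y0,PZ+lift+r*np.cos(th)),quat(PSI,th)
def th_now():
    M=Ro.from_quat(sensors.get_eef_rot(),scalar_first=True).as_matrix(); jx=np.array([np.cos(PSI),np.sin(PSI),0])
    a=-M[:,1]; return round(float(np.arctan2(a@jx,a[2])),3)
E
python3 - <<'E'
from h import *
p,q=pose(0,0); bot.move_l(p,q,feed=20)
jaws.close_gripper(100); print(sensors.get_finger_gap(),jf(),jt(),np.round(sensors.get_wrist_torque(),2))
for th in (0.09,0.17,0.09,0,-0.09,-0.17):
    p,q=pose(th,0); bot.move_l(p,q,feed=25); print(th,th_now(),jf(),jt(),np.round(sensors.get_wrist_torque(),2),round(sensors.get_time_s(),2))
E
```

```text
0.22213308652442365 [-0.3  3.9  6.1] [-0.   1.1 75.4] [0.18 0.54 0.05]
0.09 0.093 [-3.2  6.5 10.8] [ 2.8  1.1 75.8] [-0.28  1.14 -0.21] 13.4
0.17 0.174 [-3.7  7.9 13.3] [ 5.   1.1 76. ] [-0.68  1.5  -0.32] 13.66
0.09 0.09 [ 0.5  4.9 10.4] [ 2.6  1.  76. ] [0.12 1.15 0.08] 13.92
0 -0.001 [0.2 4.1 8.4] [-0.4  1.1 75.8] [0.32 0.87 0.15] 14.19
-0.09 -0.091 [0.5 6.2 9.7] [-3.6  1.1 75.7] [0.32 0.87 0.15] 14.47
-0.17 -0.172 [ 1.4  5.8 12.7] [-6.1  1.1 75.6] [0.62 1.02 0.37] 14.72
```

```bash
python3 - <<'E'
from h import *
lift=1.0; s=1
for k in range(6):
    for th in (0.0,0.18*s):
        p,q=pose(th,lift); bot.move_l(p,q,feed=30)
        F=jf(); print(th,th_now(),"lift",round(lift,1),F,jt(),round(sensors.get_time_s(),2))
        if F[2]>-14: lift+=0.7
    s=-s
E
```

```text
0.0 0.001 lift 1.0 [-3.3  2.7  4.1] [-0.1  1.2 76.2] 15.07
0.18 0.18 lift 1.7 [-2.3  2.9  4.1] [ 6.2  1.2 76.2] 15.43
0.0 -0.003 lift 2.4 [ 1.8 -0.1 -3.4] [-0.   1.3 76.6] 15.8
-0.18 -0.181 lift 3.1 [ 2.8 -2.6 -7.2] [-6.1  1.4 76.3] 16.16
0.0 0.002 lift 3.8 [ -1.1  -3.5 -12.1] [ 0.4  1.4 77.4] 16.52
0.18 0.182 lift 4.5 [ -3.6  -3.1 -12.4] [ 6.6  1.5 77.5] 16.88
0.0 -0.002 lift 5.2 [  4.   -4.6 -15.8] [ 0.4  1.7 78.4] 17.25
-0.18 -0.181 lift 5.2 [  4.2  -3.4 -12.1] [-5.7  1.7 78.3] 17.61
0.0 0.002 lift 5.9 [ -0.7  -3.5 -16.1] [ 0.7  1.8 79.4] 17.98
0.18 0.18 lift 5.9 [ -2.3  -0.8 -12.2] [ 6.7  1.8 79.5] 18.33
0.0 -0.003 lift 6.6 [  4.3  -2.6 -15.8] [ 0.2  2.  80.4] 18.7
-0.18 -0.182 lift 6.6 [  4.2  -1.2 -11.7] [-6.   2.  80.3] 19.06
```

```bash
python3 - <<'E'
from h import *
lift=7.3; s=1
for k in range(14):
    for th in (0.0,0.18*s):
        p,q=pose(th,lift); bot.move_l(p,q,feed=30)
        F=jf(); z=jt()[2]
        if th==0: print(th,th_now(),"lift",round(lift,1),F,jt(),round(sensors.get_time_s(),2))
        if F[2]>-17: lift+=0.7
        if th==0 and z>83.5: break
    s=-s
    if z>83.5: break
p=wcam(); save(p,"w6.png",None,1.5)
p=cams.camera("scene"); save(p,"s6.png",[170,130,290,250],5)
E
```

```text
0.0 -0.0 lift 7.3 [ -0.1  -0.7 -14.3] [ 0.4  2.1 81.5] 19.43
0.0 -0.004 lift 8.7 [  4.6  -0.4 -17.2] [-0.2  2.2 82.7] 20.15
0.0 -0.0 lift 9.4 [-0.   5.5 -8.6] [ 0.2  1.8 84.6] 20.88
```

View pics/w6.png

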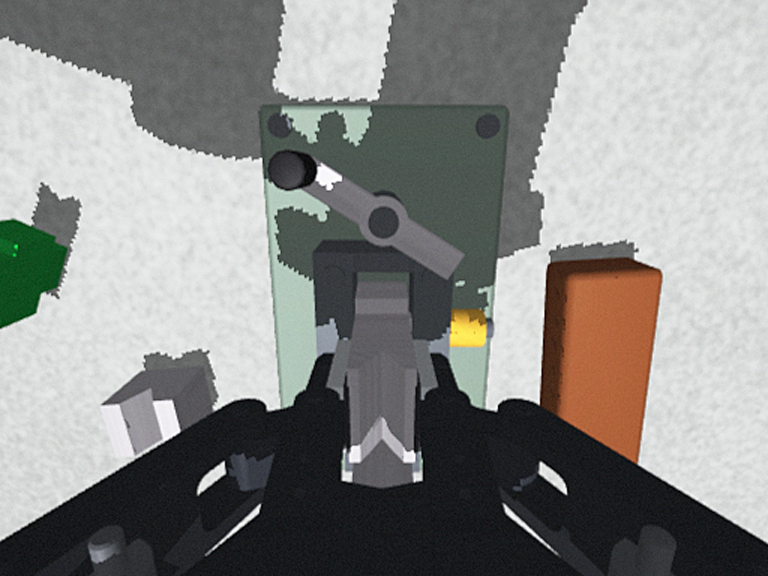

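View pics/s6.png

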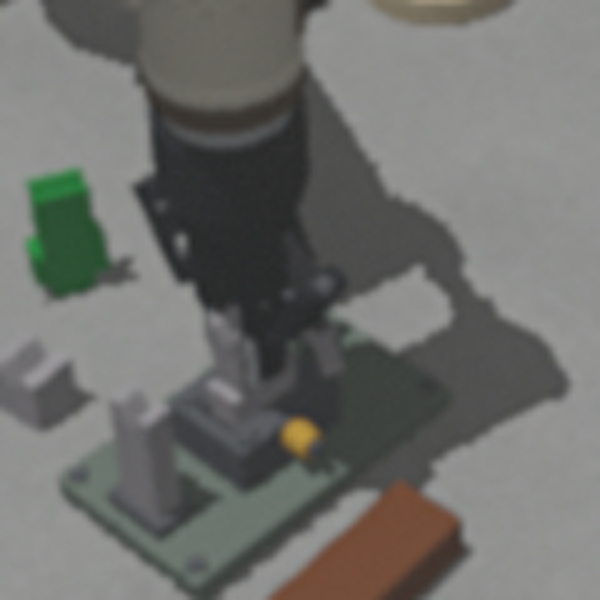

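The block still sits the same way in the jaws at (382,400), and the body has risen out of the housing, so it isn't slipping. The pull has dropped, so I'll give it a few more gentle rocks and then lift guarded.

```bash
python3 - <<'E'
from h import *
lift=10.0; s=-1
for k in range(3):
    for th in (0.15*s,0.0):
        p,q=pose(th,lift); bot.move_l(p,q,feed=30)
        F=jf(); print(th,th_now(),"lift",round(lift,1),F,jt(),round(sensors.get_time_s(),2))
        if F[2]>-17: lift+=0.7
    s=-s
p,q=pose(0,lift+3); print(bot.move_l(p,q,feed=15,f_stop=10)); print(jf(),jt())
E
```

```text
-0.15 -0.151 lift 10.0 [-0.7  5.6 -5.2] [-7.   0.7 85.7] 21.3
0.0 -0.0 lift 10.7 [ 1.4  5.8 -2.3] [ 0.1  0.7 87.2] 21.62
0.15 0.148 lift 11.4 [ 2.2  7.  -2.1] [ 5.8  0.7 87.1] 21.95
0.0 -0.003 lift 12.1 [ 0.4  5.3 -3.2] [-1.6  0.6 88.3] 22.27
-0.15 -0.152 lift 12.8 [-1.6  5.8 -2.8] [-7.4  0.7 88.4] 22.6
0.0 -0.001 lift 13.5 [ 0.9  5.6 -2.7] [-0.2  0.7 89.7] 22.93
False
[-0.4  5.8 -2.4] [-0.7  0.6 93. ]
```

```bash
python3 - <<'E'
from h import *
for L in (22,30,37,43):
    p,q=pose(0,L); print(bot.move_l(p,q,feed=25,f_stop=8),jf(),jt(),th_now())
bot.pause(0.5); print(jf(),jt(),sensors.get_finger_gap(),sensors.get_time_s())
p=wcam(); save(p,"w7.png",None,1.5)
p=cams.camera("scene"); save(p,"s7.png",[170,130,290,250],5)
for r in models.tip_of(p,"locator")[:4]: print(r["conf"],np.round(r["position"]))
print("expect",proj(p,w(0,1,63.5)))
E
```

```text
False [ 0.   5.5 -1. ] [-0.3  0.6 97.7] 0.0
False [ 0.3 -0.6 -4.2] [ -0.    0.2 105.6] 0.0
False [ 0.3 -0.7 -4.7] [ -0.    0.8 112.2] 0.0
False [ 0.4 -0.7 -4.9] [ -0.    0.8 118.3] 0.0
[-0.6  0.2 -4.8] [ -0.   1. 118.] 0.2214999085505457 25.4583
0.88 [191. 184.]
0.63 [260. 158.]
0.62 [203. 221.]
expect (np.float64(204.48517218609985), np.float64(219.2715699258245))
```

View pics/w7.png

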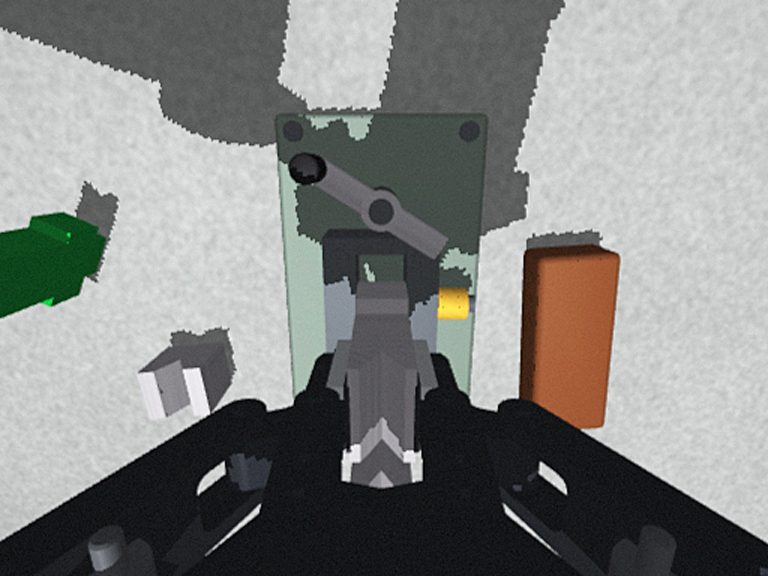

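View pics/s7.png

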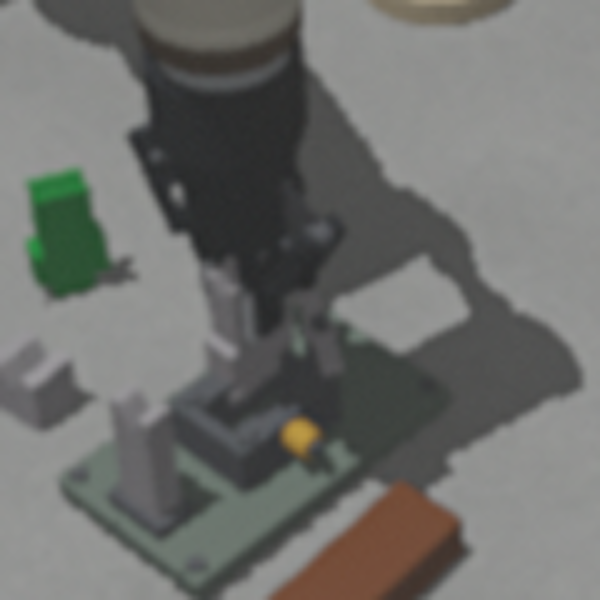

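```bash
python3 - <<'E'
from h import *
print(jf(),jt(),np.abs(sensors.get_qd()).max()); job.close_job()
E
```

```text
[ 0.3  0.4 -3.9] [ -0.   1. 118.] 0.001757661759513347
the job is handed in; nothing more can be done
```

The V locating block is out of its slot, and I handed the job in at about 25.5 s with it held upright in the gripper. `close_job` reports no verdict.

- **Latch:** I pushed the knob with the shut fingertips to about 1.0 rad, measured from a wrist picture. The push stopped on its 12 N force limit, just short of the end of the planned path. The last picture still shows the latch off the block.
- **Block:** I gripped the head with 100 N across its 20 mm and rocked it about ±0.18 rad while easing it up. The pull stayed within about 17 N, and the block came off the pads after roughly 10 mm of rise. I then lifted it straight up under a force guard.
- **Last checks:**
  - The tool carries only about 4 to 5 N downward, which is the block's weight, with almost no side force.
  - The gripper opening reads 18.8 mm on the 20 mm head and is steady, and the arm is still.
  - From the tool height, the foot should be about 13 mm above the slot housing, less up to 2 mm if the block slipped in the jaws. It is within about 1 mm of the slot sideways and the tool tilt is 0.
  - The jig and its neighbours look unmoved in the last pictures; I did not measure them again.
- **Disagreement:** a side force of about 5.5 N showed from when the block came off the pads until it was about 22 mm up, then went away. I did not find the cause; it was probably a light touch on the slot.

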